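# Park the spatula, unlatch the articulator and hold up its upper half

## Task

A flat spatula was left lying across the top of the dental articulator: first slide its blade, flat, into the free slot of the slotted wooden rack until nearly all of the blade is inside, and let it go. Then pull the articulator's red latch lug sideways to the left (as you face its front) against its spring until the latch is clear, lift the upper half off its balls without wrenching it, and finish still holding it steady and roughly level, at least 6 cm up over the lower half: do not put it down. Leave the beaker standing where it is.

Things in the scene. Friction and masses are not known exactly. Their poses are not given: they have to be found in the camera images.
- lower_frame: fixed lower half of the articulator (dental jaw simulator, blue, 165 x 146 mm, with a cream plaster cast). Origin: centre of its underside on the bench; x towards its back, y to its left (for someone facing its front), z up. At x = +55, y = +-55 mm two posts end in 14 mm steel balls, tops 104 mm up; at x = -70 mm a small black table, 25 mm high, carries the upper half's pin
- lock_stud (a point): on the lower half, midway between the balls: underside of the 16 mm round head of the locking stud, 92 mm above the bench; the latch's fork sits just below it
- upper_member: loose blue upper half, 0.3 to 0.5 kg with its cast: crossbar over the balls, arm and mounting plate forward of it, pin at x = -70 mm down to the black table (top 20 mm above origin). Balance point near x = +27 mm. Axes as lower_frame; seated, its origin is 104 mm straight above lower_frame's. Tops of crossbar, arm and plate are 14 mm above origin
- crossbar (a point): middle of the top of the crossbar (142 mm along y, 26 mm along x, 14 mm thick), 118 mm above the bench when seated. Under its ends two sockets, 12 mm deep, sit over the balls with 1.5 mm play all round
- mount_plate (a point): middle of the top of the mounting plate (52 mm along x, 68 mm along y), 118 mm above the bench when seated; axes as upper_member. The spatula lies across it
- latch (a joint): slide of the latch on the crossbar, m: 0 = sprung shut, fork under the stud's head so the upper half cannot be lifted; grows as the lug is pulled along upper_member's +y; clear of the stud from 0.012, stop at 0.016. Spring: 5 N at 0, 9 N at 0.014. Once the upper half is off its balls the spring slides it back under the held lug (the value returns to 0)
- latch_lug (a point): grip point of the red latch lug: upright block 24 mm along x, 12 mm along y, 28 mm high, on a 4 mm steel slide on top of the crossbar; the point is on its centre line, 12 mm below its top, 16 mm above the slide, 138 mm above the bench when seated. Axes as upper_member; the latch pulls along +y
- spatula: flat spatula, 177 mm long, about 45 g: brown wooden handle 90 mm long, 14 mm wide, 12 mm thick (x -70 to +20 mm), brass ferrule, then a steel blade 18 mm wide, 2.5 mm thick (x +29 to +107 mm) in the mid-plane of the handle. Origin: 3 mm ahead of its balance point, on the underside of the handle, 6 mm below the mid-plane; x towards the blade tip, z up
- spatula_tip (a point): tip of the spatula's blade, in its mid-plane; axes as spatula
- rack_slot (a point): centre of the mouth of the free slot of the rack (fixed beech block 90 x 112 mm, 48 mm high, clear top plate, black-lined slots), 38 mm above the bench. x points level into the slot, z up; slot 24 mm wide (along y), 7.5 mm high, 78 mm deep. The other slot, 56 mm to the +y side, holds a dark-handled knife that sticks out 70 mm
- beaker: clear plastic beaker, 62 mm wide, 74 mm high, standing loose on the bench; origin: centre of its underside

How it is judged:
By the outcome, as a careful person would: the job done as asked, in the order asked, and still so for the second after the job is handed in, while the arm keeps its last pose, push and grip.
It also fails if it takes over 56 s, if anything falls off the work surface, if the arm or the gripper's body presses on something with over 40 N, if the wrist force passes 120 N, or if a joint passes its speed limit or range.

## Robot

A 6-joint arm with a two-finger parallel gripper is mounted at the origin on a cart in front of the work surface, level with it; the furniture and walls round the work are solid. World frame = base frame: x ahead of the robot, y to its left, z up, the work surface at z = 0. Lengths are in m, angles in rad, forces in N, time in s.
With the tool pointing down it reaches from about 0.225 to 0.875 m from the base axis. Payload 3.4 kg.
Tool frame: the origin (TCP) lies at the very end of the fingers, on their centre line; the grasp point (between the pads) lies behind it (manip.grasp_offset is the z of the grasp point in the tool frame, in m); z points along the fingers, y is the line along which they close (so a half turn about z gives the same grasp; the last joint's range is limited). The gripper opens to 85 mm and grips with 20 to 120 N. Pads are 22 mm wide; open, the fingers measure 114 mm over their backs; the gripper's body (76 mm by 85 mm) begins 54 mm behind the grasp point. The pads swing forward as they close: fully open they stand 13 mm farther back than shut.
Start: joints at [-1.458, 0.276, 1.505, -0, 1.361, -0.121], TCP at [0.133, -0.559, 0.231] pointing down, gripper open.
Joint ranges: [-2.89, 2.89], [-0.75, 2.08], [0.22, 2.7], [-1.18, 4.32], [0.11, 2.71], [-2.7, 2.7]. Speed limits (rad/s): [2.57, 2.57, 3.14, 3.14, 3.14, 3.14].

## Interface

Orientations are given as a unit quaternion [w, x, y, z].
In Python, from rig import manip gives the robot as it stands.
- The arm moves only by the shell command python3 -m pendant 'ROWS' [FORCE]. ROWS is JSON, a list of rows, each an object of numbers: "dx", "dy", "dz": the shift along the tool's x, y, z in m; "rx", "ry", "rz": the turn, a rotation vector about the tool's x, y, z in degrees; "hand": the finger opening in m, from 0 to 0.0854. In form: [{"dx": .., "dy": .., "dz": .., "rx": .., "ry": .., "rz": .., "hand": ..}, ...]. A call has 1 to 12 rows; each row shifts and turns the commanded pose from where the row before left it, along the tool's axes as they then stand; what a row does not reach is not made up. A row lasts 1/12 s, in which the tool goes at most 41.7 mm and 7.16 degrees, less where a joint would pass 70% of its speed; a pose out of reach is approached as far as the arm can. A call is refused whole if a number of a shift passes 0.0417 or a number of a turn 7.16, either way. A call with a gripper value outside its range is refused whole. The fingers move at their own pace and stop on an object; FORCE is the grip in N (left out, the last holds). Time passes only in rows, so rows that do not move let the fingers close. It gives the time, the measured TCP pose, the force, the opening and the grip force at its end, in the units of the state.
- manip.get_state(): the state, without advancing time (a new reading comes with each control period).
- manip.get_image(name): name is "scene" or "top"; returns a dict with "frame" (400x640x3 uint8, red, green, blue), "fx", "fy", "cx", "cy" (pixels), "position" and "attitude" of the camera in the world. Camera axes: x right, y up, looking along -z (the intrinsics and any distortion apply to the point x, -y, -z); pixel columns grow to the right and rows downward; lengths in m; the calibration is good to about 2 mm. A picture is of the moment at which its call begins. There is no depth.
- manip.sign_off(): hands the job in; it is judged then, once.
The state is a dict: "clock": time; "qpos": joint angles; "qd": joint speeds; "effort": joint torques, N m; "position": TCP position; "ee_rot": TCP orientation; "contact_force": force on the tool from outside, world axes, zero at the start; "moment": the same for the moment, N m; "width": finger opening in m; "gripper_force": force on a finger pad.
Only numpy, scipy, OpenCV 4.12 (cv2) and the standard library are available. Lean on these libraries where they do the work, as an engineer would, in place of code of your own. Each camera call takes 0.05 s, during which the arm holds its last target. There are 200 camera calls.

## Working session

There is one attempt and no reset: what is moved stays moved. The work goes in short steps, Python scripts to look and compute and a shell command to move; the robot and the scene stay as the last step left them, time stands still between calls to the robot, and variables do not carry over. Pictures are saved under pics/ and viewed, at most 10 in all, crops included, and the job is handed in when it is done.

```bash
ls; mkdir -p pics
cat > h.py <<'E'
import numpy as np,cv2
from rig import manip
from scipy.spatial.transform import Rotation as R
def q2R(q): return R.from_quat([q[1],q[2],q[3],q[0]]).as_matrix()
E
python3 - <<'E'
from h import *
import pickle
d={}
for n in("scene","top"):
    im=manip.get_image(n); d[n]=im
    cv2.imwrite(f"pics/{n}0.png",im["frame"][:,:,::-1])
    print(n,{k:v for k,v in im.items() if k!="frame"})
pickle.dump(d,open("im0.pkl","wb"))
print(manip.get_state(),manip.grasp_offset)
E
```

```text
pics
scene {'fx': 384.48780375339095, 'fy': 384.48780375339095, 'cx': 322.15118412814036, 'cy': 199.47363983405938, 'position': array([0.12154921, 0.86318792, 0.66523362]), 'attitude': array([-0.22745961, -0.11175748,  0.39684938,  0.88220347])}
top {'fx': 472.5698345783814, 'fy': 472.5698345783814, 'cx': 315.4987827552782, 'cy': 193.08343924089095, 'position': array([0.34297238, 0.30722295, 1.05405589]), 'attitude': array([ 0.70596935,  0.04860256, -0.04656585, -0.70503666])}
{'clock': 0.1, 'qpos': array([-1.45799270e+00,  2.76542666e-01,  1.50597489e+00,  1.59660580e-05,
        1.36069981e+00, -1.21003810e-01]), 'qd': array([-1.86975988e-03, -2.54581601e-03, -3.33616504e-03,  8.55867695e-05,
       -1.57192128e-04, -2.31219427e-04]), 'effort': array([ 1.05165054e-03, -4.17701018e+01, -2.46404564e+01, -1.80082120e-04,
        5.80557593e-03,  1.05473569e-05]), 'position': array([ 0.13316465, -0.55890262,  0.23053259]), 'ee_rot': array([-8.12319440e-04,  9.93174406e-01,  1.16635926e-01,  1.11368008e-05]), 'contact_force': array([ 0.24384965,  0.12526404, -0.64193606]), 'moment': array([ 0.03078658, -0.03902386, -0.00844667]), 'gripper_force': 0.0, 'width': 0.08555551073476492} -0.0187
```

View pics/scene0.png

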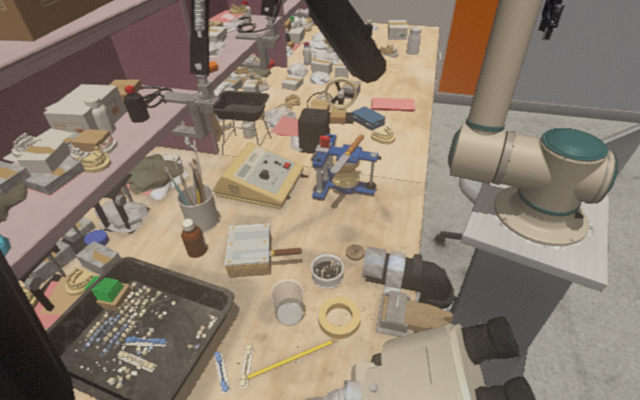

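View pics/top0.png

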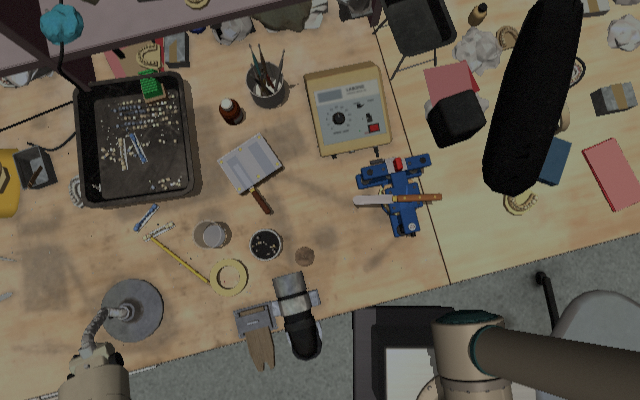

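The scene view shows the articulator near (345,170), the spatula across it, the rack at (248,250) with its knife, and the beaker at (288,300). The top view shows the articulator at (400,195), the spatula from (355,200) to (440,197), the rack at (252,163) and the beaker at (211,235). I'll enlarge both next.

Run:
```python
from h import *
import pickle
d=pickle.load(open("im0.pkl","rb"))
def crop(n,x0,y0,w,h,s):
    c=d[n]["frame"][y0:y0+h,x0:x0+w,::-1]
    return cv2.resize(c,None,fx=s,fy=s,interpolation=cv2.INTER_CUBIC)
a=crop("top",345,145,100,100,6); b=crop("scene",300,130,100,75,6)
cv2.imwrite("pics/a.png",np.hstack([crop("top",345,145,100,100,4),crop("scene",305,125,90,100,4)]))
cv2.imwrite("pics/b.png",np.hstack([crop("top",205,120,100,100,4),crop("scene",215,215,95,100,4)]))
```

```text
(no output)
```

View pics/a.png

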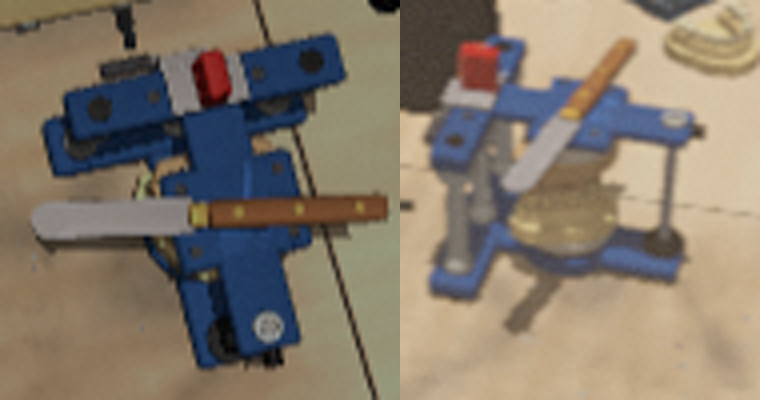

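View pics/b.png

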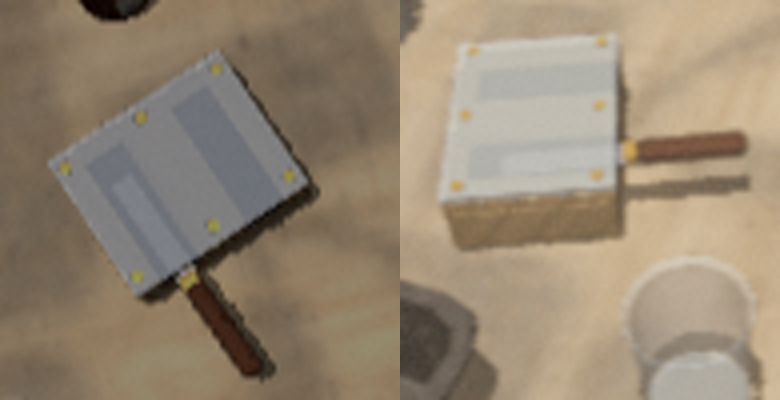

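The articulator crop shows the lug at about (398,164) top and (324,141) scene, with the blade tip pointing left (+y) and the handle end overhanging on the right. In the rack crop, the free slot is the right-hand one in the top view, with its mouth near (271,171), and the rack has six gold screws.

```bash
cat >> h.py <<'E'
def ray(im,uv):
    u,v=uv; d=q2R(im["attitude"])@np.array([(u-im["cx"])/im["fx"],-(v-im["cy"])/im["fy"],-1.])
    return np.array(im["position"]),d/np.linalg.norm(d)
def tri(A,a,B,b):
    p,d=ray(A,a);q,e=ray(B,b)
    s=np.linalg.lstsq(np.c_[d,-e],q-p,rcond=None)[0]
    x,y=p+s[0]*d,q+s[1]*e
    return (x+y)/2,np.linalg.norm(x-y)
def onz(A,a,z):
    p,d=ray(A,a); return p+d*(z-p[2])/d[2]
def proj(A,P):
    c=q2R(A["attitude"]).T@(np.asarray(P)-A["position"]); return np.array([A["cx"]+A["fx"]*c[0]/-c[2],A["cy"]-A["fy"]*c[1]/-c[2]])
def mask(A,roi,lo,hi):
    x,y,w,h=roi; m=cv2.inRange(cv2.cvtColor(A["frame"],cv2.COLOR_RGB2HSV),np.array(lo),np.array(hi)); o=np.zeros_like(m); o[y:y+h,x:x+w]=m[y:y+h,x:x+w]
    n,l,st,c=cv2.connectedComponentsWithStats(o)
    i=1+np.argmax(st[1:,4]); return (l==i).astype(np.uint8),c[i],st[i]
def screws(A,roi,lo,hi):
    x,y,w,h=roi; m=cv2.inRange(cv2.cvtColor(A["frame"],cv2.COLOR_RGB2HSV),np.array(lo),np.array(hi))[y:y+h,x:x+w]
    n,l,st,c=cv2.connectedComponentsWithStats(m); return [(np.round(c[i]+[x,y],1).tolist(),int(st[i,4])) for i in range(1,n)]
E
python3 - <<'E'
from h import *
import pickle
np.set_printoptions(precision=4,suppress=True)
d=pickle.load(open("im0.pkl","rb")); T,S=d["top"],d["scene"]
for A,p in((T,[(398,164),(410,198),(373,198),(360,150),(252,150),(271,163),(265,168),(240,149)]),(S,[(325,141),(350,155),(340,165),(248,235),(240,252),(250,241)])):
    print([cv2.cvtColor(A["frame"],cv2.COLOR_RGB2HSV)[y,x].tolist() for x,y in p])
for A,roi in((T,(385,150,30,30)),(S,(312,130,25,25))):
    x,y,w,h=roi; hsv=cv2.cvtColor(A["frame"],cv2.COLOR_RGB2HSV)
    m,c,st=None,None,None
    m=((hsv[...,0]<8)|(hsv[...,0]>172))&(hsv[...,1]>150)&(hsv[...,2]>70); o=np.zeros(m.shape,np.uint8);o[y:y+h,x:x+w]=m[y:y+h,x:x+w]
    ys,xs=np.nonzero(o); print("red",xs.mean(),ys.mean(),len(xs),xs.min(),xs.max(),ys.min(),ys.max())
for n,A,roi in(("top",T,(345,185,105,25)),("scene",S,(325,130,45,55))):
    m,c,st=mask(A,roi,(6,110,60),(18,255,255)); print(n,"handle",c,st,cv2.minAreaRect(cv2.findContours(m,0,1)[0][0]))
    m,c,st=mask(A,roi,(0,0,95),(180,50,255)); print(n,"blade",c,st,cv2.minAreaRect(cv2.findContours(m,0,1)[0][0]))
for A,roi in((T,(214,130,72,66)),(S,(224,222,48,44))):
    print(screws(A,roi,(18,90,90),(32,255,255)))
# black tube end
print("tube",tri(T,(508,193),S,(370,80)))
print("knob",tri(T,(412,226),S,(374,154)),"balls",tri(T,(422.5,160.5),S,(331,136)),tri(T,(369.5,172),S,(318.5,160)))
E
```

```text
[[1, 191, 143], [12, 159, 117], [10, 16, 140], [17, 73, 125], [110, 19, 120], [116, 15, 122], [108, 21, 121], [25, 137, 147]]
[[4, 154, 126], [128, 31, 123], [9, 19, 179], [27, 13, 177], [26, 10, 178], [21, 19, 192]]
red 398.32307692307694 163.07692307692307 65 394 402 158 169
red 324.16438356164383 140.64383561643837 73 320 329 136 146
top handle [418.7653 197.3213] [397 194  45   8 277] ((419.0384826660156, 197.3076934814453), (6.516426086425781, 44.188026428222656), 87.27368927001953)
top blade [372.6158 199.0708] [353 194  40  11 367] ((372.54150390625, 199.038330078125), (9.39249038696289, 39.2885856628418), 87.70938873291016)
scene handle [354.7113 144.0722] [347 135  16  20  97] ((354.69512939453125, 144.25607299804688), (4.52903938293457, 23.582239151000977), 38.65980911254883)
scene blade [336.5698 164.1541] [325 151  38  30 344] ((338.46368408203125, 161.34596252441406), (20.74445343017578, 42.514869689941406), 58.29856491088867)
[([258.5, 136.5], 4), ([239.7, 149.0], 7), ([220.8, 161.6], 5), ([276.8, 163.6], 5), ([257.8, 175.8], 6), ([239.0, 188.5], 6), ([251.7, 189.9], 17)]
[([265.0, 224.5], 2), ([233.0, 227.0], 1), ([264.5, 241.0], 2), ([230.7, 243.3], 3), ([270.0, 244.0], 1), ([270.8, 251.5], 6), ([263.7, 258.3], 3), ([228.7, 260.7], 3), ([241.0, 265.0], 1), ([248.5, 265.0], 4), ([260.5, 264.5], 6), ([266.0, 264.0], 1)]
tube (array([ 0.4668, -0.0162,  0.2455]), np.float64(0.03018491026421121))
knob (array([0.4037, 0.1195, 0.1213]), np.float64(0.0007119737143821798)) balls (array([0.5363, 0.0952, 0.1209]), np.float64(0.0011381783137699854)) (array([0.5133, 0.2018, 0.1183]), np.float64(0.001369422770718606))
```

Run:
```python
from h import *
import pickle
np.set_printoptions(precision=4,suppress=True)
d=pickle.load(open("im0.pkl","rb")); T,S=d["top"],d["scene"]
tt=[(276.8,163.6),(257.8,175.8),(239,188.5),(258.5,136.5),(239.7,149),(220.8,161.6)]
ss=[(265,224.5),(264.5,241),(263.7,258.3),(233,227),(230.7,243.3),(228.7,260.7)]
P=np.array([tri(T,a,S,b)[0] for a,b in zip(tt,ss)]); Q=np.array([onz(T,a,.048) for a in tt]); print("screws",P,[round(tri(T,a,S,b)[1],4) for a,b in zip(tt,ss)])
for X in(P,Q):
    c=X.mean(0); ax=(X[3:]-X[:3]).mean(0); ay=X[[2,5]].mean(0)-X[[0,3]].mean(0)
    print("centre",c,"len",np.hypot(*ax[:2]),np.hypot(*ay[:2]),"yaw x",np.degrees(np.arctan2(ax[1],ax[0])),"yaw y",np.degrees(np.arctan2(ay[1],ay[0])))
print("lug",tri(T,(398.3,163.1),S,(324.2,140.6)))
print("hend",tri(T,(441.5,196.8),S,(362,135.5)),onz(T,(441.5,196.8),.126)); print("tip",tri(T,(353,199.3),S,(333,171.3)),onz(T,(353,199.3),.124))
print("hctr",onz(T,(419,197.3),.127),"ferr",tri(T,(394.5,198.7),S,(348.5,152)),"beaker",tri(T,(211,235),S,(288,300)))
def pl(A,a,b):
    p,u=ray(A,a);_,v=ray(A,b); n=np.cross(u,v); return n/np.linalg.norm(n),p
n1,p1=pl(T,(508,180),(553,20)); n2,p2=pl(S,(360,62),(312,-5+5))
dr=np.cross(n1,n2); dr/=np.linalg.norm(dr)
for z in(.2,.25,.3,.4):
    print("tube",np.linalg.solve(np.array([n1,n2,[0,0,1]]),[n1@p1,n2@p2,z]))
# free slot dark region in top
hsv=cv2.cvtColor(T["frame"],cv2.COLOR_RGB2HSV)[...,2]
print(hsv[138:180:3,244:284:2])
```

```text
screws [[0.544  0.3944 0.0509]
 [0.5171 0.435  0.049 ]
 [0.4897 0.4752 0.0489]
 [0.6038 0.435  0.0502]
 [0.5765 0.4757 0.0497]
 [0.5484 0.5159 0.0504]] [np.float64(0.002), np.float64(0.0009), np.float64(0.0017), np.float64(0.0012), np.float64(0.002), np.float64(0.0021)]
centre [0.5466 0.4552 0.0499] len 0.07189817419508168 0.09767255893055195 yaw x 34.40414118288151 yaw y 124.17422428089635
centre [0.5462 0.455  0.048 ] len 0.072017905473767 0.09785377506218434 yaw x 34.40661916198938 yaw y 124.38675587587322
lug (array([0.5275, 0.1472, 0.1386]), np.float64(0.0014213856347309347))
hend (array([0.4625, 0.0607, 0.1249]), np.float64(0.0015730846764220824)) [0.4616 0.0607 0.126 ]
tip (array([0.4561, 0.2358, 0.1269]), np.float64(0.00046688334719803245)) [0.4567 0.2357 0.124 ]
hctr [0.4604 0.1055 0.127 ] ferr (array([0.4567, 0.1545, 0.1314]), np.float64(0.0006462879879924415)) beaker (array([0.3908, 0.5335, 0.0453]), np.float64(0.0032885036810616462))
tube [ 0.4347 -0.0261  0.2   ]
tube [ 0.4869 -0.0257  0.25  ]
tube [ 0.5391 -0.0252  0.3   ]
tube [ 0.6436 -0.0242  0.4   ]
[[136 132 126 12
[... 474 characters left out ...]
 118 110
  108 113]
 [129 128 129 128 128 121 120 120 119 121 120 120 130 129 128 128  69 115
  111 111]
 [129 128 127 128 128 127 121 121 121 120 121 120 121 131 130 126 127  67
  116 115]
 [128 130 128 127 127 128 128 119 119 120 120 121 121 121 129 128 136 133
   72 122]
 [128 129 129 127 129 128 127 127 120 119 120 121 120 118 120 128 133 119
  129  60]
 [126 127 127 127 127 128 128 129 128 120 120 119 120 121 119 121 128  74
   44  36]
 [119 124 127 128 130 128 128 129 128 127 121 121 120 121 102  20  33  37
   61 102]
 [136 119 126 126 128 131 127 134 126 128 127 121  94  22  36  41  87 126
  125 123]
 [132 134 121 126 126 128 127 134 128 127 102  29  38  45  91 117 114 121
  124 124]]
```

Run:
```python
from h import *
import pickle
d=pickle.load(open("im0.pkl","rb"));S=d["scene"]["frame"][:,:,::-1]
cv2.imwrite("pics/c.png",cv2.resize(S[0:130,150:450],None,fx=2.5,fy=2.5))
```

```text
(no output)
```

View pics/c.png

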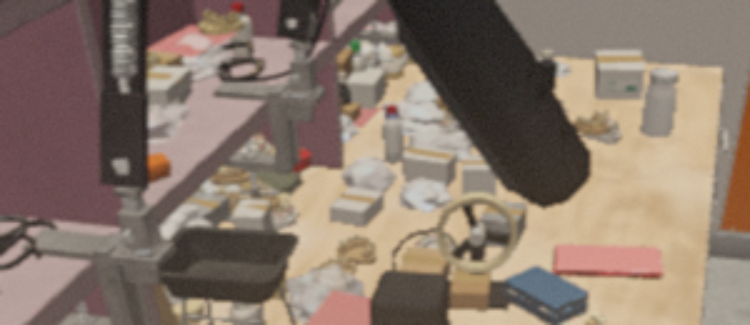

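Heights agree with the text (bolts 0.118–0.121, rack top about 0.050), and the slot's dark strip matches the rack fit. The dark crop shows a black tube descending to roughly (0.45,-0.025,0.23). I'll swing in at a small radius to stay clear of it.

```bash
python3 -m pendant '[{"dx":0.0246,"dy":-0.031,"hand":0.06},{"dx":0.0246,"dy":-0.031},{"dx":0.0246,"dy":-0.031},{"dx":0.0246,"dy":-0.031},{"dx":0.0246,"dy":-0.031},{"dx":0.0246,"dy":-0.031},{"dx":0.0246,"dy":-0.031},{"dx":0.0246,"dy":-0.031},{"dx":0.0246,"dy":-0.031},{"dx":0.0246,"dy":-0.031}]'
python3 -m pendant '[{"dx":0.0106,"dy":-0.0335},{"dx":0.0106,"dy":-0.0335},{"dx":0.0106,"dy":-0.0335},{"dx":0.0106,"dy":-0.0335},{"dx":0.0106,"dy":-0.0335},{"dx":0.0106,"dy":-0.0335},{"dx":0.0106,"dy":-0.0335},{"dx":0.0106,"dy":-0.0335}]'
python3 -m pendant '[{"rz":-7.15},{"rz":-7.15},{"rz":-7.15},{"rz":-7.15},{"rz":-7.15},{"rz":-7.15},{"rz":-7.15},{"rz":-7.15},{"rz":-7.15},{"rz":-7.15},{"rz":-7.15},{}]'
```

```text
invalid input
invalid input
invalid input
```

```bash
cat > go.py <<'E'
# usage: go.py X Y Z HEADING : shift (tool axes) and turn needed from present measured pose
import sys
from h import *
np.set_printoptions(precision=4,suppress=True)
s=manip.get_state(); M=q2R(s["ee_rot"])
print("t",s["clock"],"pos",s["position"],"head",round(np.degrees(np.arctan2(M[1,0],M[0,0])),2),"z",M[:,2],"q",s["qpos"],"F",s["contact_force"],"w",s["width"],s["gripper_force"])
if len(sys.argv)>3:
    P=np.array([float(v) for v in sys.argv[1:4]])
    print("d tool (present axes)",M.T@(P-s["position"]))
if len(sys.argv)>4:
    h=np.radians(float(sys.argv[4])); D=np.array([[np.cos(h),np.sin(h),0],[np.sin(h),-np.cos(h),0],[0,0,-1]]).T if 0 else np.column_stack([[np.cos(h),np.sin(h),0],[np.sin(h),-np.cos(h),0],[0,0,-1]])
    print("turn deg",np.degrees(R.from_matrix(M.T@D).as_rotvec()),"d after turn",D.T@(P-s["position"]))
E
python3 go.py 0.461 0.084 0.2 91.8
```

```text
t 0.1 pos [ 0.1332 -0.5589  0.2305] head 13.4 z [-0.0002  0.0016 -1.    ] q [-1.458   0.2765  1.506   0.      1.3607 -0.121 ] F [ 0.2438  0.1253 -0.6419] w 0.08555551073476492 0.0
d tool (present axes) [ 0.4679 -0.5494  0.0315]
turn deg [ -0.0691  -0.0733 -78.404 ] d after turn [0.6323 0.3479 0.0305]
```

```bash
python3 -m pendant '[{"dx":0.0246,"dy":-0.031,"dz":0,"rx":0,"ry":0,"rz":0,"hand":0.06}]'; python3 -m pendant '[{"dx":0.0246,"dy":-0.031,"dz":0,"rx":0,"ry":0,"rz":0}]'; python3 -m pendant --help | head; python3 -m pendant '[{"dx":0.0246,"dy":-0.031,"hand":0.06}]' 40
```

```text
clock: 0.18
position: [0.148, -0.529, 0.2301]
ee_rot: [0.002, 0.993, 0.115, -0.001]
contact_force: [1.3, -0.5, 1.7]
width: 0.0758
gripper_force: 0.0invalid input
invalid input: not JSON, or not a number
invalid input
```

All keys are required in every row. One row has been executed, so I'll continue from there.

```bash
python3 -m pendant '[{"dx":0.0246,"dy":-0.031,"dz":0,"rx":0,"ry":0,"rz":0,"hand":0.06},{"dx":0.0246,"dy":-0.031,"dz":0,"rx":0,"ry":0,"rz":0,"hand":0.06},{"dx":0.0246,"dy":-0.031,"dz":0,"rx":0,"ry":0,"rz":0,"hand":0.06},{"dx":0.0246,"dy":-0.031,"dz":0,"rx":0,"ry":0,"rz":0,"hand":0.06},{"dx":0.0246,"dy":-0.031,"dz":0,"rx":0,"ry":0,"rz":0,"hand":0.06},{"dx":0.0246,"dy":-0.031,"dz":0,"rx":0,"ry":0,"rz":0,"hand":0.06},{"dx":0.0246,"dy":-0.031,"dz":0,"rx":0,"ry":0,"rz":0,"hand":0.06},{"dx":0.0246,"dy":-0.031,"dz":0,"rx":0,"ry":0,"rz":0,"hand":0.06},{"dx":0.0246,"dy":-0.031,"dz":0,"rx":0,"ry":0,"rz":0,"hand":0.06}]'
python3 -m pendant '[{"dx":0.0106,"dy":-0.0335,"dz":0,"rx":0,"ry":0,"rz":0,"hand":0.06},{"dx":0.0106,"dy":-0.0335,"dz":0,"rx":0,"ry":0,"rz":0,"hand":0.06},{"dx":0.0106,"dy":-0.0335,"dz":0,"rx":0,"ry":0,"rz":0,"hand":0.06},{"dx":0.0106,"dy":-0.0335,"dz":0,"rx":0,"ry":0,"rz":0,"hand":0.06},{"dx":0.0106,"dy":-0.0335,"dz":0,"rx":0,"ry":0,"rz":0,"hand":0.06},{"dx":0.0106,"dy":-0.0335,"dz":0,"rx":0,"ry":0,"rz":0,"hand":0.06},{"dx":0.0106,"dy":-0.0335,"dz":0,"rx":0,"ry":0,"rz":0,"hand":0.06},{"dx":0.0106,"dy":-0.0335,"dz":0,"rx":0,"ry":0,"rz":0,"hand":0.06}]'
python3 -m pendant '[{"dx":0,"dy":0,"dz":0,"rx":0,"ry":0,"rz":-7.1,"hand":0.06},{"dx":0,"dy":0,"dz":0,"rx":0,"ry":0,"rz":-7.1,"hand":0.06},{"dx":0,"dy":0,"dz":0,"rx":0,"ry":0,"rz":-7.1,"hand":0.06},{"dx":0,"dy":0,"dz":0,"rx":0,"ry":0,"rz":-7.1,"hand":0.06},{"dx":0,"dy":0,"dz":0,"rx":0,"ry":0,"rz":-7.1,"hand":0.06},{"dx":0,"dy":0,"dz":0,"rx":0,"ry":0,"rz":-7.1,"hand":0.06},{"dx":0,"dy":0,"dz":0,"rx":0,"ry":0,"rz":-7.1,"hand":0.06},{"dx":0,"dy":0,"dz":0,"rx":0,"ry":0,"rz":-7.1,"hand":0.06},{"dx":0,"dy":0,"dz":0,"rx":0,"ry":0,"rz":-7.1,"hand":0.06},{"dx":0,"dy":0,"dz":0,"rx":0,"ry":0,"rz":-7.1,"hand":0.06},{"dx":0,"dy":0,"dz":0,"rx":0,"ry":0,"rz":-7.1,"hand":0.06},{"dx":0,"dy":0,"dz":0,"rx":0,"ry":0,"rz":0,"hand":0.06}]'
python3 go.py 0.461 0.084 0.2 91.8
```

```text
clock: 0.93
position: [0.3008, -0.1988, 0.2312]
ee_rot: [-0.0, 0.993, 0.116, 0.0]
contact_force: [1.4, -1.2, 1.0]
width: 0.0599
gripper_force: 0.0
clock: 1.6
position: [0.3204, 0.0812, 0.2312]
ee_rot: [0.0, 0.993, 0.117, 0.0]
contact_force: [2.4, 0.5, -0.8]
width: 0.0601
gripper_force: 0.0
clock: 2.6
position: [0.3207, 0.0795, 0.231]
ee_rot: [-0.0, 0.697, 0.717, -0.0]
contact_force: [0.0, -0.6, -0.0]
width: 0.06
gripper_force: 0.0
t 2.6 pos [0.3207 0.0795 0.231 ] head 91.61 z [-0.0007 -0.0001 -1.    ] q [ 0.0316 -0.1078  1.9405 -0.0001  1.3096  0.0035] F [ 0.0254 -0.6255 -0.048 ] w 0.059964510794935304 0.0
d tool (present axes) [0.0005 0.1403 0.0309]
turn deg [-0.0401  0.005  -0.1899] d after turn [0.0001 0.1403 0.031 ]
```

```bash
python3 -m pendant '[{"dx":0.001,"dy":0.035,"dz":0,"rx":0,"ry":0,"rz":0,"hand":0.05},{"dx":0.001,"dy":0.035,"dz":0,"rx":0,"ry":0,"rz":0,"hand":0.05},{"dx":0.001,"dy":0.035,"dz":0,"rx":0,"ry":0,"rz":0,"hand":0.05},{"dx":0.001,"dy":0.035,"dz":0,"rx":0,"ry":0,"rz":0,"hand":0.05},{"dx":0,"dy":0,"dz":0.03,"rx":0,"ry":0,"rz":0,"hand":0.05},{"dx":0,"dy":0,"dz":0.03,"rx":0,"ry":0,"rz":0,"hand":0.05},{"dx":0,"dy":0,"dz":0.02,"rx":0,"ry":0,"rz":0,"hand":0.05},{"dx":0,"dy":0,"dz":0.02,"rx":0,"ry":0,"rz":0,"hand":0.05},{"dx":0,"dy":0,"dz":0.02,"rx":0,"ry":0,"rz":0,"hand":0.05},{"dx":0,"dy":0,"dz":0,"rx":0,"ry":0,"rz":0,"hand":0.05}]'
python3 go.py 0.461 0.084 0.111 91.8
```

```text
clock: 3.43
position: [0.4577, 0.087, 0.1077]
ee_rot: [-0.003, 0.699, 0.715, -0.003]
contact_force: [-1.6, 0.2, 0.9]
width: 0.0497
gripper_force: 0.0
t 3.4333 pos [0.4577 0.087  0.1077] head 91.32 z [-0.0086 -0.0004 -1.    ] q [ 0.0384  0.2274  1.9135 -0.0001  1.0093  0.0154] F [-1.5557  0.151   0.8525] w 0.049748112245653446 0.0
d tool (present axes) [-0.0031  0.0032 -0.0033]
turn deg [-0.4917  0.0122 -0.4767] d after turn [-0.0031  0.0032 -0.0033]
```

```bash
python3 -m pendant '[{"dx":-0.003,"dy":0.001,"dz":-0.002,"rx":0,"ry":0,"rz":0,"hand":0.05},{"dx":0,"dy":0,"dz":0,"rx":0,"ry":0,"rz":0,"hand":0.05},{"dx":0,"dy":0,"dz":0,"rx":0,"ry":0,"rz":0,"hand":0.05}]'
python3 - <<'E'
from h import *
S=manip.get_image("scene")["frame"][110:210,290:400,::-1];T=manip.get_image("top")["frame"][145:245,345:445,::-1]
cv2.imwrite("pics/d.png",np.hstack([cv2.resize(x,(390,390),interpolation=2) for x in(T,S)]))
E
python3 go.py 0.461 0.084 0.111 91.8
```

```text
clock: 3.68
position: [0.4635, 0.0841, 0.1148]
ee_rot: [0.001, 0.698, 0.716, 0.001]
contact_force: [0.6, 0.6, 0.2]
width: 0.0501
gripper_force: 0.0
t 3.7833 pos [0.463  0.0842 0.1146] head 91.46 z [ 0.0028  0.     -1.    ] q [ 0.0319  0.2202  1.9025 -0.0001  1.0161  0.0065] F [-0.1481 -0.1501  0.1073] w 0.05009636473381091 0.0
d tool (present axes) [-0.0001 -0.002   0.0036]
turn deg [ 0.1582  0.0041 -0.3415] d after turn [-0.0001 -0.002   0.0036]
```

View pics/d.png

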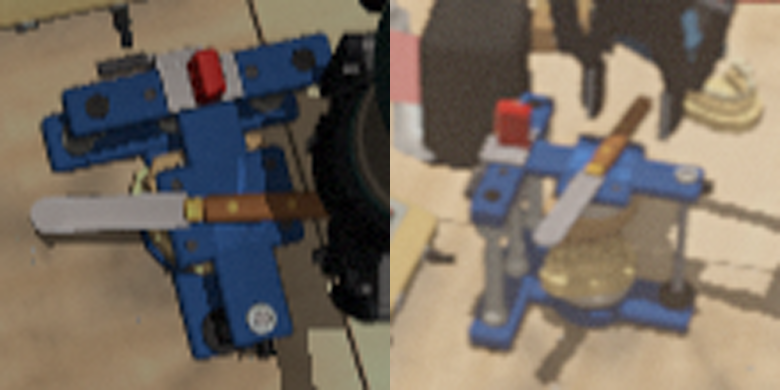

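The fingers straddle the overhanging end of the handle without touching the plate. Top view shows the blade at crop (40–190,215), and scene shows the fingers at (590,95) and (665,125). I'll lower a little, close and lift.

```bash
python3 -m pendant '[{"dx":0,"dy":-0.002,"dz":0.003,"rx":0,"ry":0,"rz":0,"hand":0.05},{"dx":0,"dy":0,"dz":0,"rx":0,"ry":0,"rz":0,"hand":0.0},{"dx":0,"dy":0,"dz":0,"rx":0,"ry":0,"rz":0,"hand":0.0},{"dx":0,"dy":0,"dz":0,"rx":0,"ry":0,"rz":0,"hand":0.0},{"dx":0,"dy":0,"dz":0,"rx":0,"ry":0,"rz":0,"hand":0.0},{"dx":0,"dy":0,"dz":0,"rx":0,"ry":0,"rz":0,"hand":0.0},{"dx":0,"dy":0,"dz":0,"rx":0,"ry":0,"rz":0,"hand":0.0}]' 60
python3 -m pendant '[{"dx":0,"dy":0,"dz":0,"rx":0,"ry":0,"rz":0,"hand":0.0},{"dx":0,"dy":0,"dz":0,"rx":0,"ry":0,"rz":0,"hand":0.0},{"dx":0,"dy":0,"dz":0,"rx":0,"ry":0,"rz":0,"hand":0.0}]'
python3 go.py
```

```text
clock: 4.37
position: [0.46, 0.0842, 0.1105]
ee_rot: [0.0, 0.698, 0.716, -0.0]
contact_force: [-0.8, -0.5, 2.2]
width: 0.0121
gripper_force: 60.4
clock: 4.62
position: [0.4601, 0.0842, 0.1104]
ee_rot: [0.0, 0.698, 0.716, -0.0]
contact_force: [-0.9, -0.4, 4.1]
width: 0.0125
gripper_force: 60.5
t 4.6167 pos [0.4601 0.0842 0.1104] head 91.5 z [ 0.0001 -0.0001 -1.    ] q [ 0.0321  0.2223  1.9123 -0.0001  1.0069  0.0059] F [-0.9157 -0.4249  4.1115] w 0.012495087595225765 60.47816276550293
```

```bash
python3 -m pendant '[{"dx":0,"dy":0,"dz":-0.01,"rx":0,"ry":0,"rz":0,"hand":0.0},{"dx":0,"dy":0,"dz":-0.02,"rx":0,"ry":0,"rz":0,"hand":0.0},{"dx":0,"dy":0,"dz":-0.03,"rx":0,"ry":0,"rz":0,"hand":0.0},{"dx":0,"dy":0,"dz":-0.03,"rx":0,"ry":0,"rz":0,"hand":0.0},{"dx":0,"dy":0,"dz":0,"rx":0,"ry":0,"rz":0,"hand":0.0},{"dx":0,"dy":0,"dz":0,"rx":0,"ry":0,"rz":0,"hand":0.0}]'
python3 - <<'E'
from h import *
S=manip.get_image("scene")["frame"][80:200,290:410,::-1];T=manip.get_image("top")["frame"][145:265,325:445,::-1]
cv2.imwrite("pics/e.png",np.hstack([cv2.resize(x,(390,390),interpolation=2) for x in(T,S)]))
E
python3 go.py
```

```text
clock: 5.12
position: [0.4612, 0.0842, 0.2015]
ee_rot: [0.001, 0.698, 0.716, 0.001]
contact_force: [0.3, -1.0, -1.1]
width: 0.0126
gripper_force: 60.1
t 5.2167 pos [0.4592 0.0841 0.1992] head 91.49 z [-0.0019 -0.0001 -1.    ] q [ 0.032   0.1359  1.7739 -0.0001  1.2337  0.006 ] F [ 0.0412 -0.1194 -0.8145] w 0.012778136234259349 60.07939696311951
```

View pics/e.png

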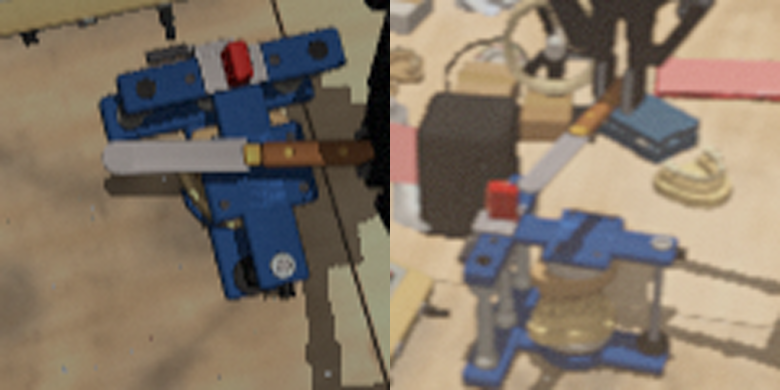

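The spatula is held. Tip is at about (357,193) top and (332,137.5) scene, and the ferrule is at (403,192) and (348.5,120). Next I'll measure tilt and plan the turn.

```bash
python3 - <<'E'
from h import *
np.set_printoptions(precision=4,suppress=True)
T=manip.get_image("top");S=manip.get_image("scene")
a,ea=tri(T,(357,193.3),S,(332.2,137.5)); b,eb=tri(T,(402.8,192.4),S,(348.5,120.3)); print(a,ea,b,eb)
for n,A,roi in(("top",T,(350,180,50,25)),("scene",S,(325,110,30,35))):
    m,c,st=mask(A,roi,(0,0,100),(180,45,255)); r=cv2.fitLine(np.argwhere(m)[:,::-1].astype(np.float32),2,0,.01,.01).ravel(); print(n,c,st,r)
E
python3 go.py 0.459 0.361 0.2 34.4
python3 go.py 0.42 0.334 0.12 34.4
```

```text
[0.4568 0.236  0.2179] 0.001834379646550552 [0.4584 0.1542 0.218 ] 0.0015769408115422975
top [378.1096 193.1608] [356 188  44  11 429] [  0.9996  -0.0288 378.1096 193.1608]
scene [339.6159 131.4817] [330 122  22  19 164] [  0.7295  -0.684  339.6158 131.4817]
t 5.3167 pos [0.4589 0.0841 0.1987] head 91.5 z [-0.0033 -0.0002 -1.    ] q [ 0.032   0.1365  1.7744 -0.0001  1.2339  0.006 ] F [-0.4826  0.1799 -1.8167] w 0.012744565187348685 60.07957220077515
d tool (present axes) [ 0.2768  0.0073 -0.0013]
turn deg [-0.1683  0.0983 57.0955] d after turn [ 0.1565 -0.2284 -0.0013]
t 5.3167 pos [0.4589 0.0841 0.1987] head 91.5 z [-0.0033 -0.0002 -1.    ] q [ 0.032   0.1365  1.7744 -0.0001  1.2339  0.006 ] F [-0.4826  0.1799 -1.8167] w 0.012744565187348685 60.07957220077515
d tool (present axes) [ 0.2508 -0.0321  0.0788]
turn deg [-0.1683  0.0983 57.0955] d after turn [ 0.1091 -0.2281  0.0787]
```

```bash
python3 -m pendant '[{"dx":0.038,"dy":-0.011,"dz":0,"rx":0,"ry":0,"rz":0,"hand":0.0},{"dx":0.038,"dy":-0.011,"dz":0,"rx":0,"ry":0,"rz":0,"hand":0.0},{"dx":0.038,"dy":-0.011,"dz":0,"rx":0,"ry":0,"rz":0,"hand":0.0},{"dx":0.038,"dy":-0.011,"dz":0,"rx":0,"ry":0,"rz":0,"hand":0.0},{"dx":0.038,"dy":-0.011,"dz":0,"rx":0,"ry":0,"rz":0,"hand":0.0},{"dx":0.038,"dy":-0.011,"dz":0,"rx":0,"ry":0,"rz":0,"hand":0.0}]'
python3 -m pendant '[{"dx":0,"dy":0,"dz":0,"rx":0,"ry":0,"rz":7.13,"hand":0.0},{"dx":0,"dy":0,"dz":0,"rx":0,"ry":0,"rz":7.13,"hand":0.0},{"dx":0,"dy":0,"dz":0,"rx":0,"ry":0,"rz":7.13,"hand":0.0},{"dx":0,"dy":0,"dz":0,"rx":0,"ry":0,"rz":7.13,"hand":0.0},{"dx":0,"dy":0,"dz":0,"rx":0,"ry":0,"rz":7.13,"hand":0.0},{"dx":0,"dy":0,"dz":0,"rx":0,"ry":0,"rz":7.13,"hand":0.0},{"dx":0,"dy":0,"dz":0,"rx":0,"ry":0,"rz":7.13,"hand":0.0},{"dx":0,"dy":0,"dz":0,"rx":0,"ry":0,"rz":7.13,"hand":0.0},{"dx":0,"dy":0,"dz":0,"rx":0,"ry":0,"rz":0,"hand":0.0}]'
python3 go.py 0.3865 0.3117 0.1 34.4
python3 - <<'E'
from h import *
import pickle
np.set_printoptions(precision=4,suppress=True)
d=pickle.load(open("im0.pkl","rb")); T,S=d["top"],d["scene"]
for p in((305,256),(305,246),(295,256),(265,243),(248,243),(282,243),(265,227),(211,235)): print("z0",p,onz(T,p,0.0),onz(T,p,.03))
print("cork tri",tri(T,(305,256),S,(355,252)),"bowl",tri(T,(265,238),S,(327,265)))
E
```

```text
clock: 5.82
position: [0.3866, 0.3116, 0.1989]
ee_rot: [-0.0, 0.698, 0.716, -0.001]
contact_force: [0.7, 1.3, -0.5]
width: 0.0125
gripper_force: 60.1
clock: 6.57
position: [0.3874, 0.31, 0.1988]
ee_rot: [0.0, 0.955, 0.295, -0.001]
contact_force: [0.3, 0.1, -1.1]
width: 0.0124
gripper_force: 60.1
t 6.5667 pos [0.3874 0.31   0.1988] head 34.34 z [-0.0026 -0.0016 -1.    ] q [ 0.5345  0.1808  1.7183 -0.      1.2455  1.5059] F [ 0.3189  0.1483 -1.1033] w 0.012416025679578713 60.06081461906433
d tool (present axes) [ 0.0005 -0.0019  0.0988]
turn deg [-0.009   0.171  -0.0577] d after turn [ 0.0002 -0.0019  0.0988]
z0 (305, 256) [0.3454 0.3334 0.    ] [0.3453 0.3326 0.03  ]
z0 (305, 246) [0.3674 0.3335 0.    ] [0.3667 0.3327 0.03  ]
z0 (295, 256) [0.3454 0.3555 0.    ] [0.3453 0.3541 0.03  ]
z0 (265, 243) [0.3739 0.4223 0.    ] [0.373 0.419 0.03 ]
z0 (248, 243) [0.3738 0.4601 0.    ] [0.3729 0.4557 0.03  ]
z0 (282, 243) [0.3739 0.3846 0.    ] [0.373  0.3824 0.03  ]
z0 (265, 227) [0.4094 0.4229 0.    ] [0.4075 0.4196 0.03  ]
z0 (211, 235) [0.3914 0.5428 0.    ] [0.39   0.5361 0.03  ]
cork tri (array([0.3462, 0.3336, 0.0042]), np.float64(0.001702230407572996)) bowl (array([0.3789, 0.417 , 0.0306]), np.float64(0.010513933965628055))
```

```bash
python3 -m pendant '[{"dx":0,"dy":-0.0019,"dz":0.03,"rx":0,"ry":0,"rz":0,"hand":0.0},{"dx":0,"dy":0,"dz":0.03,"rx":0,"ry":0,"rz":0,"hand":0.0},{"dx":0,"dy":0,"dz":0.03,"rx":0,"ry":0,"rz":0,"hand":0.0},{"dx":0,"dy":0,"dz":0.03,"rx":0,"ry":0,"rz":0,"hand":0.0},{"dx":0,"dy":0,"dz":0.03,"rx":0,"ry":0,"rz":0,"hand":0.0},{"dx":0,"dy":0,"dz":0.02,"rx":0,"ry":0,"rz":0,"hand":0.0},{"dx":0,"dy":0,"dz":0,"rx":0,"ry":0,"rz":0,"hand":0.0},{"dx":0,"dy":0,"dz":0,"rx":0,"ry":0,"rz":0,"hand":0.0},{"dx":0,"dy":0,"dz":0,"rx":0,"ry":0,"rz":0,"hand":0.0},{"dx":0,"dy":0,"dz":0,"rx":0,"ry":0,"rz":0,"hand":0.0}]'
python3 - <<'E'
from h import *
import pickle
d={n:manip.get_image(n) for n in("top","scene")}; pickle.dump(d,open("im1.pkl","wb"))
S=d["scene"]["frame"][200:300,225:325,::-1];T=d["top"]["frame"][120:220,225:325,::-1]
cv2.imwrite("pics/f.png",np.hstack([cv2.resize(x,(400,400),interpolation=2) for x in(T,S)]))
E
python3 go.py
```

```text
clock: 7.4
position: [0.3882, 0.3126, 0.0316]
ee_rot: [-0.0, 0.955, 0.297, 0.001]
contact_force: [-0.3, 0.4, -0.0]
width: 0.0124
gripper_force: 60.1
t 7.5 pos [0.388  0.3125 0.0317] head 34.49 z [ 0.0027  0.0015 -1.    ] q [ 0.5383  0.3622  1.952  -0.0001  0.8243  1.5073] F [-0.7402 -0.1277 -0.6768] w 0.012514862239208075 60.062785148620605
```

View pics/f.png

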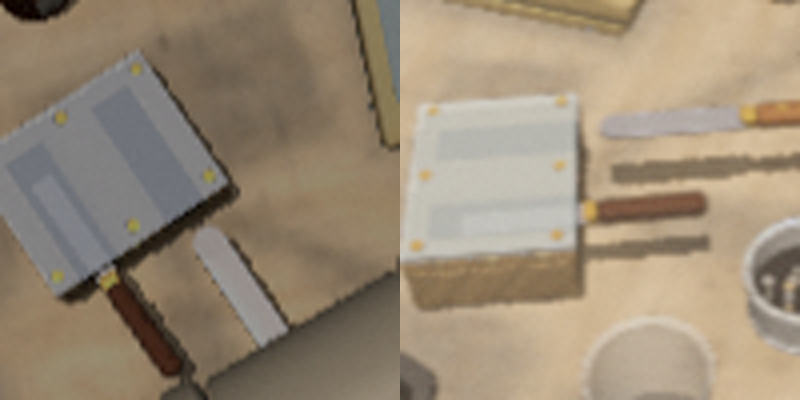

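Blade hangs in front of the free slot. The tip is at about (275.5,177.5) top and (275,231.8) scene, and the knife ferrule at (251.8,190.5) and (272,252.8) serves as a height reference.

Run:
```python
from h import *
import pickle
np.set_printoptions(precision=4,suppress=True)
d=pickle.load(open("im1.pkl","rb")); T,S=d["top"],d["scene"]
def line(A,roi,lo,hi):
    m,c,st=mask(A,roi,lo,hi); pts=np.argwhere(m)[:,::-1].astype(np.float32)
    r=cv2.fitLine(pts,2,0,.01,.01).ravel(); t=(pts-r[2:])@r[:2]; return r,st,r[2:]+r[:2]*t.min(),r[2:]+r[:2]*t.max(),pts
r,st,a,b,pt=line(T,(270,176,28,30),(0,0,100),(180,60,255)); print("top blade",r,st,a,b)
r2,st2,a2,b2,ps=line(S,(273,224,40,14),(100,0,140),(180,60,255)); print("scene blade",r2,st2,a2,b2)
# axis by two planes
def pl(A,a,b):
    p,u=ray(A,a);_,v=ray(A,b); n=np.cross(u,v); return n/np.linalg.norm(n),p
n1,p1=pl(T,a,b); n2,p2=pl(S,a2,b2); dr=np.cross(n1,n2); dr/=np.linalg.norm(dr); dr*=np.sign(dr[0])
print("axis dir",dr,"yaw",np.degrees(np.arctan2(dr[1],dr[0])),"pitch",np.degrees(np.arcsin(dr[2])))
for x in(.44,.51): print(np.linalg.solve(np.array([n1,n2,[1,0,0]]),[n1@p1,n2@p2,x]))
print("tip",tri(T,(275.5,177.5),S,(275,231.8)))
print("knife ferr",tri(T,(251.8,190.5),S,(272,252.8)),"knife end",tri(T,(268.5,212),S,(301.5,250.5)))
x=np.array([np.cos(np.radians(34.4)),np.sin(np.radians(34.4))]);y=np.array([-x[1],x[0]])
m=np.array([.5251,.4066])
for z in(.045,.048):
    for q in(a,b): P=onz(T,q,z)[:2]; print("z",z,"along",(P-m)@x,"lat",(P-m)@y)
print("tcp lat",(np.array([.388,.3125])-m)@x,(np.array([.388,.3125])-m)@y)
```

```text
top blade [  0.5623   0.8269 284.0582 190.68  ] [273 176  24  30 275] [274.5167 176.6487] [293.2467 204.1922]Traceback (most recent call last):
  File "<stdin>", line 9, in <module>
  File "<stdin>", line 6, in line
  File "h.py", line 20, in mask
    i=1+np.argmax(st[1:,4]); return (l==i).astype(np.uint8),c[i],st[i]
        ~~~~~~~~~^^^^^^^^^^
    return _wrapfunc(a, 'argmax', axis=axis, out=out, **kwds)
    return bound(*args, **kwds)
ValueError: attempt to get argmax of an empty sequence
```

Run:
```python
from h import *
import pickle
np.set_printoptions(precision=4,suppress=True)
d=pickle.load(open("im1.pkl","rb")); T,S=d["top"],d["scene"]
hs=cv2.cvtColor(S["frame"],cv2.COLOR_RGB2HSV)
print("col290",hs[222:242,290].tolist())
def line(A,roi,lo,hi):
    m,c,st=mask(A,roi,lo,hi); pts=np.argwhere(m)[:,::-1].astype(np.float32)
    r=cv2.fitLine(pts,2,0,.01,.01).ravel(); t=(pts-r[2:])@r[:2]; return r,st,r[2:]+r[:2]*t.min(),r[2:]+r[:2]*t.max(),pts
r,st,a,b,pt=line(T,(270,176,28,30),(0,0,100),(180,60,255))
r2,st2,a2,b2,ps=line(S,(273,224,38,12),(0,0,120),(180,25,255)); print("scene blade",r2,st2,a2,b2)
def pl(A,a,b):
    p,u=ray(A,a);_,v=ray(A,b); n=np.cross(u,v); return n/np.linalg.norm(n),p
n1,p1=pl(T,a,b); n2,p2=pl(S,a2,b2); dr=np.cross(n1,n2); dr/=np.linalg.norm(dr); dr*=np.sign(dr[0])
print("axis dir",dr,"yaw",np.degrees(np.arctan2(dr[1],dr[0])),"pitch",np.degrees(np.arcsin(dr[2])))
for x in(.44,.51): print(np.linalg.solve(np.array([n1,n2,[1,0,0]]),[n1@p1,n2@p2,x]))
print("tip",tri(T,(275.0,177),S,(275,231.8)))
print("knife ferr",tri(T,(251.8,190.5),S,(272,252.8)),"knife end",tri(T,(268.5,212),S,(301.5,250.5)))
x=np.array([np.cos(np.radians(34.4)),np.sin(np.radians(34.4))]);y=np.array([-x[1],x[0]])
m=np.array([.5251,.4066])
for z in(.045,.048):
    for q in(a,b): P=onz(T,q,z)[:2]; print("z",z,"along",(P-m)@x,"lat",(P-m)@y)
print("tcp lat",(np.array([.388,.3125])-m)@x,(np.array([.388,.3125])-m)@y)
```

```text
col290 [[17, 68, 207], [17, 65, 204], [18, 66, 201], [17, 65, 203], [17, 62, 200], [16, 50, 194], [11, 24, 183], [9, 19, 178], [12, 18, 180], [9, 18, 181], [13, 20, 179], [13, 30, 177], [16, 63, 197], [17, 65, 205], [18, 66, 204], [18, 67, 207], [18, 67, 206], [18, 67, 201], [17, 74, 156], [18, 82, 130]]
scene blade [  0.9975  -0.0708 292.2395 230.1018] [276 227  34   7 167] [275.9474 231.259 ] [308.8524 228.9218]
axis dir [0.8251 0.5649 0.0056] yaw 34.39804277684017 pitch 0.31977646478383737
[0.44   0.3474 0.0467]
[0.51   0.3953 0.0472]
tip (array([0.5152, 0.3982, 0.045 ]), np.float64(0.0010528745162790558))
knife ferr (array([0.4871, 0.449 , 0.0408]), np.float64(0.0031284538571330575)) knife end (array([0.439 , 0.4115, 0.0372]), np.float64(0.0008901338869229305))
z 0.045 along -0.012172363114192621 lat -0.0008261409943151367
z 0.045 along -0.0848223720219115 lat -0.0008149414602792637
z 0.048 along -0.012749878253738873 lat -0.0007615512350376012
z 0.048 along -0.0851838931520955 lat -0.0007503849980693386
tcp lat -0.16628645563624095 -0.0001862040184286004
```

```bash
python3 -m pendant '[{"dx":0,"dy":-0.0007,"dz":0.0072,"rx":0,"ry":0,"rz":0,"hand":0.0},{"dx":0,"dy":0,"dz":0,"rx":0,"ry":0,"rz":0,"hand":0.0},{"dx":0,"dy":0,"dz":0,"rx":0,"ry":0,"rz":0,"hand":0.0},{"dx":0.008,"dy":0,"dz":0,"rx":0,"ry":0,"rz":0,"hand":0.0},{"dx":0.008,"dy":0,"dz":0,"rx":0,"ry":0,"rz":0,"hand":0.0},{"dx":0.006,"dy":0,"dz":0,"rx":0,"ry":0,"rz":0,"hand":0.0},{"dx":0,"dy":0,"dz":0,"rx":0,"ry":0,"rz":0,"hand":0.0},{"dx":0,"dy":0,"dz":0,"rx":0,"ry":0,"rz":0,"hand":0.0}]'; python3 go.py 0.4579 0.3605 0.0245 34.4
```

```text
clock: 8.17
position: [0.4054, 0.3253, 0.023]
ee_rot: [0.0, 0.955, 0.296, 0.0]
contact_force: [0.6, -0.8, -0.9]
width: 0.013
gripper_force: 60.1
t 8.1667 pos [0.4054 0.3253 0.023 ] head 34.46 z [ 0.0003  0.     -1.    ] q [ 0.5423  0.4006  1.9124 -0.0002  0.8284  1.5118] F [ 0.5701 -0.7941 -0.8868] w 0.013006120323188741 60.06323575973511
d tool (present axes) [ 0.0632  0.0007 -0.0015]
turn deg [ 0.0073 -0.0129  0.0581] d after turn [ 0.0632  0.0006 -0.0015]
```

```bash
python3 -m pendant '[{"dx":0.008,"dy":0.0003,"dz":-0.0012,"rx":0,"ry":0,"rz":0,"hand":0.0},{"dx":0.008,"dy":0,"dz":0,"rx":0,"ry":0,"rz":0,"hand":0.0},{"dx":0.008,"dy":0,"dz":0,"rx":0,"ry":0,"rz":0,"hand":0.0},{"dx":0.008,"dy":0,"dz":0,"rx":0,"ry":0,"rz":0,"hand":0.0},{"dx":0,"dy":0,"dz":0,"rx":0,"ry":0,"rz":0,"hand":0.0}]'; python3 -m pendant '[{"dx":0.008,"dy":0,"dz":0,"rx":0,"ry":0,"rz":0,"hand":0.0},{"dx":0.008,"dy":0,"dz":0,"rx":0,"ry":0,"rz":0,"hand":0.0},{"dx":0.008,"dy":0,"dz":0,"rx":0,"ry":0,"rz":0,"hand":0.0},{"dx":0.008,"dy":0,"dz":0,"rx":0,"ry":0,"rz":0,"hand":0.0},{"dx":0,"dy":0,"dz":0,"rx":0,"ry":0,"rz":0,"hand":0.0},{"dx":0,"dy":0,"dz":0,"rx":0,"ry":0,"rz":0,"hand":0.0}]'
python3 go.py 0.4599 0.362 0.0245 34.4
python3 - <<'E'
from h import *
d={n:manip.get_image(n) for n in("top","scene")}
S=d["scene"]["frame"][200:300,225:325,::-1];T=d["top"]["frame"][120:220,225:325,::-1]
cv2.imwrite("pics/g.png",np.hstack([cv2.resize(x,(400,400),interpolation=2) for x in(T,S)]))
E
```

```text
clock: 8.58
position: [0.4339, 0.3443, 0.0245]
ee_rot: [-0.0, 0.955, 0.296, 0.002]
contact_force: [-0.2, 0.9, -1.2]
width: 0.0127
gripper_force: 60.1
clock: 9.08
position: [0.4581, 0.3611, 0.0241]
ee_rot: [0.0, 0.955, 0.296, -0.0]
contact_force: [0.2, -0.3, 0.2]
width: 0.0126
gripper_force: 60.1
t 9.0833 pos [0.4581 0.3611 0.0241] head 34.46 z [-0.     -0.0001 -1.    ] q [ 0.5484  0.4726  1.7681 -0.0001  0.901   1.5178] F [ 0.1929 -0.2595  0.1622] w 0.012557798689197593 60.063536167144775
d tool (present axes) [ 0.002   0.0003 -0.0004]
turn deg [0.0054 0.0067 0.0576] d after turn [ 0.002   0.0003 -0.0004]
```

View pics/g.png

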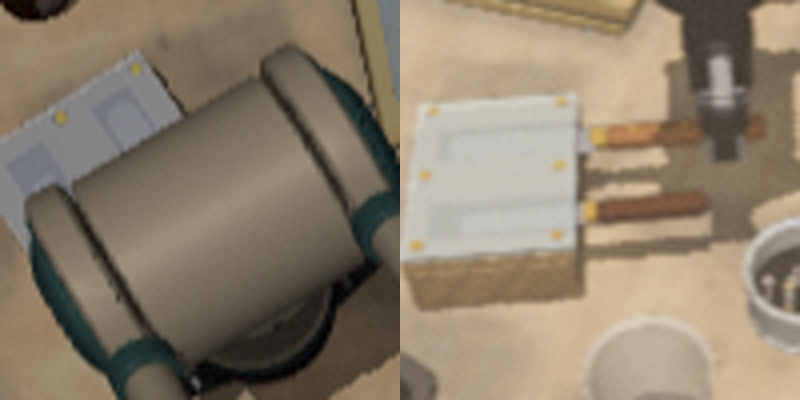

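The blade is in the slot, about 72 mm deep, and still level. In scene the ferrule sits just outside the mouth at crop (598,137). I'll push 2 mm more, release and rise.

```bash
python3 -m pendant '[{"dx":0.002,"dy":0,"dz":0,"rx":0,"ry":0,"rz":0,"hand":0.0},{"dx":0,"dy":0,"dz":0,"rx":0,"ry":0,"rz":0,"hand":0.0},{"dx":0,"dy":0,"dz":0,"rx":0,"ry":0,"rz":0,"hand":0.036},{"dx":0,"dy":0,"dz":0,"rx":0,"ry":0,"rz":0,"hand":0.036},{"dx":0,"dy":0,"dz":0,"rx":0,"ry":0,"rz":0,"hand":0.036},{"dx":0,"dy":0,"dz":0,"rx":0,"ry":0,"rz":0,"hand":0.036}]'; python3 -m pendant '[{"dx":0,"dy":0,"dz":-0.02,"rx":0,"ry":0,"rz":0,"hand":0.036},{"dx":0,"dy":0,"dz":-0.04,"rx":0,"ry":0,"rz":0,"hand":0.036},{"dx":0,"dy":0,"dz":-0.04,"rx":0,"ry":0,"rz":0,"hand":0.036},{"dx":0,"dy":0,"dz":-0.04,"rx":0,"ry":0,"rz":0,"hand":0.036},{"dx":0,"dy":0,"dz":-0.04,"rx":0,"ry":0,"rz":0,"hand":0.036}]'
python3 - <<'E'
from h import *
d={n:manip.get_image(n) for n in("top","scene")}
S=d["scene"]["frame"][200:300,225:325,::-1];T=d["scene"]["frame"][120:220,300:400,::-1]
cv2.imwrite("pics/i.png",np.hstack([cv2.resize(x,(400,400),interpolation=2) for x in(T,S)]))
E
python3 go.py 0.5275 0.1472 0.2 12.7
```

```text
clock: 9.68
position: [0.4593, 0.362, 0.0243]
ee_rot: [0.0, 0.955, 0.296, 0.0]
contact_force: [-0.1, -0.1, 0.3]
width: 0.0359
gripper_force: 0.0
clock: 10.1
position: [0.4589, 0.3618, 0.2061]
ee_rot: [0.0, 0.955, 0.296, -0.0]
contact_force: [0.1, 0.9, -0.1]
width: 0.0359
gripper_force: 0.0
t 10.2 pos [0.4631 0.3644 0.2121] head 34.46 z [ 0.0132  0.008  -0.9999] q [ 0.5487  0.3     1.5184 -0.0001  1.3076  1.518 ] F [ 0.7226  1.2225 -0.004 ] w 0.03567834976226023 0.0
d tool (present axes) [-0.07    0.2155  0.0112]
turn deg [-0.1182 -0.8847 21.761 ] d after turn [0.0151 0.226  0.0121]
```

View pics/i.png

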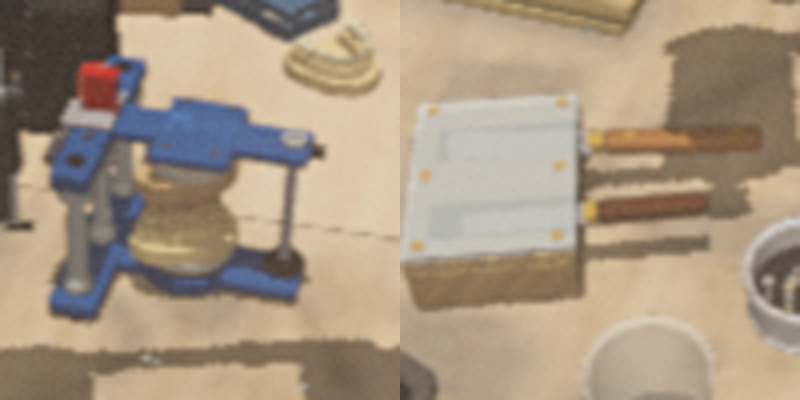

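The spatula rests in the free slot with its handle straight out, and the knife and beaker are undisturbed. The articulator is clear, with the lug at scene (325,141). Now I'll pin down the lug centre.

```bash
python3 - <<'E'
from h import *
import pickle
np.set_printoptions(precision=4,suppress=True)
c0=np.array([.5248,.1485]); h=np.radians(12.6); X=np.array([np.cos(h),np.sin(h)]);Y=np.array([-X[1],X[0]])
T0=pickle.load(open("im0.pkl","rb"))["top"]
for A in(T0,manip.get_image("top")):
    hsv=cv2.cvtColor(A["frame"],cv2.COLOR_RGB2HSV)
    m=((hsv[...,0]<8)|(hsv[...,0]>172))&(hsv[...,1]>140)&(hsv[...,2]>60); o=np.zeros_like(m);o[150:180,385:415]=m[150:180,385:415]
    v,u=np.nonzero(o); P=np.array([onz(A,(a,b),.150)[:2] for a,b in zip(u,v)])-c0
    x,y=P@X,P@Y; print(len(u),"x",np.percentile(x,[1,50,99]),"y",np.percentile(y,[1,5,50,95,99]),"V",np.percentile(hsv[v,u,2],[10,50,90]))
    # top face = brighter part
    b=hsv[v,u,2]>np.percentile(hsv[v,u,2],40); print("bright",x[b].mean(),y[b].mean(),b.sum())
E
python3 go.py
```

```text
72 x [-0.0115 -0.0002  0.0111] y [-0.0053 -0.0048  0.0007  0.0071  0.009 ] V [ 82.4 132.5 143. ]
bright 0.0006796923220092519 -8.504262657260895e-05 41
73 x [-0.0115 -0.0003  0.0103] y [-0.0053 -0.0048  0.0009  0.0075  0.009 ] V [ 75.8 138.  150. ]
bright 0.0004310241869055802 -0.0001457223365054997 44
t 10.25 pos [0.4613 0.3633 0.2085] head 34.46 z [ 0.0077  0.0046 -1.    ] q [ 0.5486  0.3027  1.5238 -0.0001  1.3062  1.518 ] F [ 0.7707 -0.5842 -1.7863] w 0.036140943870356115 0.0
```

```bash
python3 -m pendant '[{"dx":0,"dy":0,"dz":0,"rx":0,"ry":0,"rz":5.465,"hand":0.036},{"dx":0,"dy":0,"dz":0,"rx":0,"ry":0,"rz":5.465,"hand":0.036},{"dx":0,"dy":0,"dz":0,"rx":0,"ry":0,"rz":5.465,"hand":0.036},{"dx":0,"dy":0,"dz":0,"rx":0,"ry":0,"rz":5.465,"hand":0.036},{"dx":0.0025,"dy":0.037,"dz":0,"rx":0,"ry":0,"rz":0,"hand":0.04},{"dx":0.0025,"dy":0.037,"dz":0,"rx":0,"ry":0,"rz":0,"hand":0.04},{"dx":0.0025,"dy":0.037,"dz":0,"rx":0,"ry":0,"rz":0,"hand":0.04},{"dx":0.0025,"dy":0.037,"dz":0,"rx":0,"ry":0,"rz":0,"hand":0.04},{"dx":0.0025,"dy":0.037,"dz":0,"rx":0,"ry":0,"rz":0,"hand":0.04},{"dx":0.0025,"dy":0.037,"dz":0,"rx":0,"ry":0,"rz":0,"hand":0.04},{"dx":0,"dy":0,"dz":0,"rx":0,"ry":0,"rz":0,"hand":0.04},{"dx":0,"dy":0,"dz":0,"rx":0,"ry":0,"rz":0,"hand":0.04}]'; python3 -m pendant '[{"dx":0,"dy":0,"dz":0,"rx":0,"ry":0,"rz":0,"hand":0.04},{"dx":0,"dy":0,"dz":0,"rx":0,"ry":0,"rz":0,"hand":0.04}]'; python3 go.py 0.525 0.1485 0.126 12.6
```

```text
clock: 11.25
position: [0.5219, 0.1467, 0.2026]
ee_rot: [0.0, 0.994, 0.108, -0.002]
contact_force: [-0.1, -0.6, 0.3]
width: 0.04
gripper_force: 0.0
clock: 11.42
position: [0.5216, 0.1496, 0.2034]
ee_rot: [-0.0, 0.994, 0.11, -0.001]
contact_force: [0.4, 1.1, 0.1]
width: 0.04
gripper_force: 0.0
t 11.4167 pos [0.5216 0.1496 0.2034] head 12.65 z [-0.0019  0.0003 -1.    ] q [0.1507 0.2457 1.6187 0.0006 1.279  1.5005] F [0.406  1.0945 0.0842] w 0.039998794583898795 0.0
d tool (present axes) [0.0033 0.0019 0.0774]
turn deg [-0.0397  0.104   0.0517] d after turn [0.0031 0.0018 0.0774]
```

```bash
python3 -m pendant '[{"dx":0.003,"dy":0.0015,"dz":0.02,"rx":0,"ry":0,"rz":0,"hand":0.04},{"dx":0,"dy":0,"dz":0.02,"rx":0,"ry":0,"rz":0,"hand":0.04},{"dx":0,"dy":0,"dz":0.014,"rx":0,"ry":0,"rz":0,"hand":0.04},{"dx":0,"dy":0,"dz":0.01,"rx":0,"ry":0,"rz":0,"hand":0.04},{"dx":0,"dy":0,"dz":0.007,"rx":0,"ry":0,"rz":0,"hand":0.04},{"dx":0,"dy":0,"dz":0.003,"rx":0,"ry":0,"rz":0,"hand":0.04},{"dx":0,"dy":0,"dz":0,"rx":0,"ry":0,"rz":0,"hand":0.04},{"dx":0,"dy":0,"dz":0,"rx":0,"ry":0,"rz":0,"hand":0.04},{"dx":0,"dy":0,"dz":0,"rx":0,"ry":0,"rz":0,"hand":0.04},{"dx":0,"dy":0,"dz":0,"rx":0,"ry":0,"rz":0,"hand":0.04}]'; python3 go.py 0.525 0.1485 0.1255 12.6
```

```text
clock: 12.25
position: [0.5263, 0.1479, 0.1311]
ee_rot: [0.0, 0.994, 0.11, 0.001]
contact_force: [-0.4, -0.2, 0.2]
width: 0.0405
gripper_force: 0.0
t 12.25 pos [0.5263 0.1479 0.1311] head 12.59 z [ 0.0017  0.0002 -1.    ] q [ 0.1468  0.3085  1.7227 -0.0001  1.1087  1.4978] F [-0.3501 -0.2138  0.2005] w 0.040512650645895334 0.0
d tool (present axes) [-0.0011 -0.0008  0.0056]
turn deg [ 0.0115 -0.0972 -0.0056] d after turn [-0.0011 -0.0008  0.0056]
```

```bash
python3 -m pendant '[{"dx":-0.001,"dy":-0.0005,"dz":0.003,"rx":0,"ry":0,"rz":0,"hand":0.04},{"dx":0,"dy":0,"dz":0.0025,"rx":0,"ry":0,"rz":0,"hand":0.04},{"dx":0,"dy":0,"dz":0,"rx":0,"ry":0,"rz":0,"hand":0.04},{"dx":0,"dy":0,"dz":0,"rx":0,"ry":0,"rz":0,"hand":0},{"dx":0,"dy":0,"dz":0,"rx":0,"ry":0,"rz":0,"hand":0},{"dx":0,"dy":0,"dz":0,"rx":0,"ry":0,"rz":0,"hand":0},{"dx":0,"dy":0,"dz":0,"rx":0,"ry":0,"rz":0,"hand":0},{"dx":0,"dy":0,"dz":0,"rx":0,"ry":0,"rz":0,"hand":0},{"dx":0,"dy":0,"dz":0,"rx":0,"ry":0,"rz":0,"hand":0},{"dx":0,"dy":0,"dz":0,"rx":0,"ry":0,"rz":0,"hand":0}]' 30; python3 go.py;  python3 -m pendant '[{"dx":0,"dy":0,"dz":0,"rx":0,"ry":0,"rz":0,"hand":0},{"dx":0,"dy":0,"dz":0,"rx":0,"ry":0,"rz":0,"hand":0},{"dx":0,"dy":0,"dz":0,"rx":0,"ry":0,"rz":0,"hand":0},{"dx":0,"dy":0,"dz":0,"rx":0,"ry":0,"rz":0,"hand":0},{"dx":0,"dy":0,"dz":0,"rx":0,"ry":0,"rz":0,"hand":0}]' 100; python3 go.py
```

```text
clock: 13.08
position: [0.5246, 0.1482, 0.1249]
ee_rot: [-0.0, 0.994, 0.11, 0.0]
contact_force: [-1.1, 1.1, 0.4]
width: 0.0115
gripper_force: 35.4
t 13.0833 pos [0.5246 0.1482 0.1249] head 12.6 z [ 0.0001  0.0001 -1.    ] q [0.1476 0.3131 1.7334 0.0001 1.095  1.4984] F [-1.0856  1.1134  0.4259] w 0.011471552572482575 35.41578769683838
clock: 13.5
position: [0.5246, 0.1482, 0.1249]
ee_rot: [-0.0, 0.994, 0.11, 0.0]
contact_force: [-0.0, 1.0, 2.9]
width: 0.01
gripper_force: 99.2
t 13.5 pos [0.5246 0.1482 0.1249] head 12.59 z [ 0.0002  0.0002 -1.    ] q [0.1477 0.313  1.7333 0.0002 1.0951 1.4986] F [-0.0045  0.9875  2.866 ] w 0.009985457946814416 99.23839330673218
```

```bash
python3 -m pendant '[{"dx":0,"dy":-0.003,"dz":0,"rx":0,"ry":0,"rz":0,"hand":0},{"dx":0,"dy":-0.003,"dz":0,"rx":0,"ry":0,"rz":0,"hand":0},{"dx":0,"dy":-0.003,"dz":0,"rx":0,"ry":0,"rz":0,"hand":0},{"dx":0,"dy":-0.003,"dz":0,"rx":0,"ry":0,"rz":0,"hand":0},{"dx":0,"dy":-0.002,"dz":0,"rx":0,"ry":0,"rz":0,"hand":0},{"dx":0,"dy":0,"dz":0,"rx":0,"ry":0,"rz":0,"hand":0},{"dx":0,"dy":0,"dz":0,"rx":0,"ry":0,"rz":0,"hand":0}]'; python3 go.py 0.5246 0.1482 0.1249;python3 -m pendant '[{"dx":0,"dy":-0.001,"dz":0,"rx":0,"ry":0,"rz":0,"hand":0},{"dx":0,"dy":0,"dz":0,"rx":0,"ry":0,"rz":0,"hand":0},{"dx":0,"dy":0,"dz":0,"rx":0,"ry":0,"rz":0,"hand":0}]'; python3 go.py 0.5246 0.1482 0.1249
python3 - <<'E'
from h import *
np.set_printoptions(precision=4,suppress=True)
S=manip.get_image("scene");A=S
hsv=cv2.cvtColor(A["frame"],cv2.COLOR_RGB2HSV)
m=((hsv[...,0]<8)|(hsv[...,0]>172))&(hsv[...,1]>140)&(hsv[...,2]>60); o=np.zeros_like(m);o[125:160,305:345]=m[125:160,305:345]
v,u=np.nonzero(o); print("scene red",u.mean(),v.mean(),len(u), manip.get_state()["moment"])
E
```

```text
clock: 14.08
position: [0.5222, 0.1592, 0.1249]
ee_rot: [0.003, 0.994, 0.11, 0.0]
contact_force: [0.4, -7.8, 3.4]
width: 0.0097
gripper_force: 99.6
t 14.0833 pos [0.5222 0.1592 0.1249] head 12.68 z [ 0.0012 -0.0055 -1.    ] q [ 0.1723  0.3144  1.7312 -0.0063  1.0957  1.5247] F [ 0.4247 -7.8039  3.384 ] w 0.009737201323489836 99.63649034500122
d tool (present axes) [-0.      0.0113  0.0001]
clock: 14.33
position: [0.522, 0.16, 0.1249]
ee_rot: [0.003, 0.994, 0.11, 0.0]
contact_force: [1.0, -8.6, 2.9]
width: 0.0101
gripper_force: 99.6
t 14.3333 pos [0.522  0.16   0.1249] head 12.66 z [ 0.0013 -0.0056 -1.    ] q [ 0.1738  0.3145  1.731  -0.0065  1.0958  1.5266] F [ 0.9989 -8.6472  2.9328] w 0.010107536618820957 99.62708473205566
d tool (present axes) [-0.0001  0.0121  0.0001]
scene red nan nan 0 [-1.2245 -0.0623  0.0954]<stdin>:6: RuntimeWarning: Mean of empty slice.
  ret = ret.dtype.type(ret / rcount)
```

```bash
python3 -m pendant '[{"dx":0,"dy":-0.0015,"dz":0,"rx":0,"ry":0,"rz":0,"hand":0},{"dx":0,"dy":-0.0013,"dz":0,"rx":0,"ry":0,"rz":0,"hand":0},{"dx":0,"dy":0,"dz":0,"rx":0,"ry":0,"rz":0,"hand":0},{"dx":0,"dy":0,"dz":0,"rx":0,"ry":0,"rz":0,"hand":0},{"dx":0,"dy":0,"dz":0,"rx":0,"ry":0,"rz":0,"hand":0}]'; python3 go.py 0.5246 0.1482 0.1249
```

```text
clock: 14.8
position: [0.5215, 0.1625, 0.1249]
ee_rot: [0.003, 0.994, 0.11, 0.0]
contact_force: [0.9, -8.4, 3.6]
width: 0.0103
gripper_force: 99.6
t 14.8 pos [0.5215 0.1625 0.1249] head 12.67 z [ 0.0014 -0.0061 -1.    ] q [ 0.1789  0.3148  1.7305 -0.0071  1.096   1.5317] F [ 0.9374 -8.4419  3.6304] w 0.010349088278368102 99.63099360466003
d tool (present axes) [-0.0001  0.0146  0.0001]
```

```bash
python3 -m pendant '[{"dx":0,"dy":0,"dz":0,"rx":0,"ry":0,"rz":0,"hand":0},{"dx":0,"dy":0,"dz":-0.001,"rx":0,"ry":0,"rz":0,"hand":0},{"dx":0,"dy":0,"dz":-0.001,"rx":0,"ry":0,"rz":0,"hand":0},{"dx":0,"dy":0,"dz":-0.001,"rx":0,"ry":0,"rz":0,"hand":0},{"dx":0,"dy":0,"dz":-0.001,"rx":0,"ry":0,"rz":0,"hand":0},{"dx":0,"dy":0,"dz":0,"rx":0,"ry":0,"rz":0,"hand":0}]' 115; python3 go.py 0.5246 0.1482 0.1249;  python3 -m pendant '[{"dx":0,"dy":0,"dz":-0.0015,"rx":0,"ry":0,"rz":0,"hand":0},{"dx":0,"dy":0,"dz":-0.0015,"rx":0,"ry":0,"rz":0,"hand":0},{"dx":0,"dy":0,"dz":0,"rx":0,"ry":0,"rz":0,"hand":0}]'; python3 go.py 0.5246 0.1482 0.1249
```

```text
clock: 15.3
position: [0.5211, 0.1621, 0.127]
ee_rot: [0.003, 0.994, 0.11, -0.001]
contact_force: [2.9, -8.5, -6.3]
width: 0.0093
gripper_force: 112.9
t 15.3 pos [0.5211 0.1621 0.127 ] head 12.67 z [-0.0003 -0.007  -1.    ] q [ 0.1787  0.3132  1.7272 -0.0076  1.1027  1.5318] F [ 2.8998 -8.5354 -6.2646] w 0.009317485972114695 112.88222193717957
d tool (present axes) [0.0003 0.0143 0.0022]
clock: 15.55
position: [0.5211, 0.162, 0.1302]
ee_rot: [0.004, 0.994, 0.11, -0.001]
contact_force: [2.1, -8.2, -4.9]
width: 0.0096
gripper_force: 113.1
t 15.55 pos [0.5211 0.162  0.1302] head 12.66 z [-0.0004 -0.0073 -1.    ] q [ 0.1787  0.3102  1.7227 -0.008   1.1104  1.532 ] F [ 2.0758 -8.243  -4.8739] w 0.00958832069568654 113.06775212287903
d tool (present axes) [0.0004 0.0142 0.0054]
```

```bash
python3 -m pendant '[{"dx":0,"dy":0,"dz":-0.0015,"rx":0,"ry":0,"rz":0,"hand":0},{"dx":0,"dy":0,"dz":-0.0015,"rx":0,"ry":0,"rz":0,"hand":0},{"dx":0,"dy":0,"dz":-0.0015,"rx":0,"ry":0,"rz":0,"hand":0},{"dx":0,"dy":0,"dz":-0.0015,"rx":0,"ry":0,"rz":0,"hand":0},{"dx":0,"dy":0,"dz":0,"rx":0,"ry":0,"rz":0,"hand":0}]'; python3 go.py 0.5246 0.1482 0.1249;  python3 -m pendant '[{"dx":0,"dy":0,"dz":-0.0015,"rx":0,"ry":0,"rz":0,"hand":0},{"dx":0,"dy":0,"dz":-0.0015,"rx":0,"ry":0,"rz":0,"hand":0},{"dx":0,"dy":0,"dz":-0.0015,"rx":0,"ry":0,"rz":0,"hand":0},{"dx":0,"dy":0,"dz":-0.0015,"rx":0,"ry":0,"rz":0,"hand":0},{"dx":0,"dy":0,"dz":-0.0015,"rx":0,"ry":0,"rz":0,"hand":0},{"dx":0,"dy":0,"dz":-0.0015,"rx":0,"ry":0,"rz":0,"hand":0},{"dx":0,"dy":0,"dz":0,"rx":0,"ry":0,"rz":0,"hand":0},{"dx":0,"dy":0,"dz":0,"rx":0,"ry":0,"rz":0,"hand":0}]'; python3 go.py 0.5246 0.1482 0.1249
```

```text
clock: 15.97
position: [0.5207, 0.1648, 0.1371]
ee_rot: [0.0, 0.994, 0.109, -0.0]
contact_force: [-0.6, 1.0, -3.6]
width: 0.01
gripper_force: 114.5
t 15.9667 pos [0.5207 0.1648 0.1371] head 12.54 z [-0.0005 -0.001  -1.    ] q [ 0.1797  0.3035  1.7133 -0.001   1.1255  1.532 ] F [-0.5723  1.0005 -3.5558] w 0.009968545136967757 114.5033061504364
d tool (present axes) [0.0002 0.017  0.0122]
clock: 16.63
position: [0.5208, 0.1655, 0.1469]
ee_rot: [0.0, 0.994, 0.11, 0.0]
contact_force: [0.3, -0.2, -3.0]
width: 0.0098
gripper_force: 114.5
t 16.6333 pos [0.5208 0.1655 0.1469] head 12.6 z [ 0.0003 -0.     -1.    ] q [ 0.1805  0.2944  1.6995 -0.0001  1.1474  1.5314] F [ 0.3291 -0.1857 -3.0222] w 0.009800894528104682 114.5017397403717
d tool (present axes) [-0.      0.0178  0.022 ]
```

```bash
python3 -m pendant '[{"dx":0,"dy":0,"dz":-0.008,"rx":0,"ry":0,"rz":0,"hand":0},{"dx":0,"dy":0,"dz":-0.01,"rx":0,"ry":0,"rz":0,"hand":0},{"dx":0,"dy":0.0025,"dz":-0.01,"rx":0,"ry":0,"rz":0,"hand":0},{"dx":0,"dy":0.003,"dz":-0.01,"rx":0,"ry":0,"rz":0,"hand":0},{"dx":0,"dy":0.003,"dz":-0.01,"rx":0,"ry":0,"rz":0,"hand":0},{"dx":0,"dy":0.003,"dz":-0.01,"rx":0,"ry":0,"rz":0,"hand":0},{"dx":0,"dy":0.003,"dz":-0.008,"rx":0,"ry":0,"rz":0,"hand":0},{"dx":0,"dy":0.003,"dz":-0.004,"rx":0,"ry":0,"rz":0,"hand":0},{"dx":0,"dy":0,"dz":0,"rx":0,"ry":0,"rz":0,"hand":0},{"dx":0,"dy":0,"dz":0,"rx":0,"ry":0,"rz":0,"hand":0},{"dx":0,"dy":0,"dz":0,"rx":0,"ry":0,"rz":0,"hand":0},{"dx":0,"dy":0,"dz":0,"rx":0,"ry":0,"rz":0,"hand":0}]'; python3 -m pendant '[{"dx":0,"dy":0,"dz":0,"rx":0,"ry":0,"rz":0,"hand":0},{"dx":0,"dy":0,"dz":0,"rx":0,"ry":0,"rz":0,"hand":0},{"dx":0,"dy":0,"dz":0,"rx":0,"ry":0,"rz":0,"hand":0},{"dx":0,"dy":0,"dz":0,"rx":0,"ry":0,"rz":0,"hand":0},{"dx":0,"dy":0,"dz":0,"rx":0,"ry":0,"rz":0,"hand":0},{"dx":0,"dy":0,"dz":0,"rx":0,"ry":0,"rz":0,"hand":0}]'; python3 go.py 0.5246 0.1482 0.1249
python3 - <<'E'
from h import *
np.set_printoptions(precision=4,suppress=True)
T=manip.get_image("top");S=manip.get_image("scene"); print(manip.get_state()["moment"])
k=np.array([.4037,.1195,.208]); c={}
for n,A in(("T",T),("S",S)):
    u,v=proj(A,k).astype(int); print(n,"expect",u,v)
    hs=cv2.cvtColor(A["frame"],cv2.COLOR_RGB2HSV)
    roi=(u-14,v-14,28,28)
    x,y,w,h=roi; m=cv2.inRange(hs,np.array((0,0,110)),np.array((180,70,255)))[y:y+h,x:x+w]
    bl=cv2.inRange(hs,np.array((100,110,30)),np.array((125,255,255)))[y:y+h,x:x+w]
    q,l,st,cc=cv2.connectedComponentsWithStats(m); print([(np.round(cc[i]+[x,y],1).tolist(),int(st[i,4])) for i in range(1,q) if 4<st[i,4]<60],"blue",np.round(np.argwhere(bl).mean(0)[::-1]+[x,y],1),(bl>0).sum())
E
```

```text
clock: 17.63
position: [0.524, 0.1484, 0.216]
ee_rot: [0.0, 0.994, 0.11, -0.001]
contact_force: [0.2, -0.3, -3.5]
width: 0.0098
gripper_force: 114.6
clock: 18.13
position: [0.5245, 0.1484, 0.2167]
ee_rot: [0.0, 0.994, 0.11, -0.0]
contact_force: [0.6, 0.0, -4.5]
width: 0.0101
gripper_force: 114.6
t 18.1333 pos [0.5245 0.1484 0.2167] head 12.6 z [-0.     -0.0001 -1.    ] q [ 0.1481  0.2398  1.5926 -0.0001  1.3092  1.4991] F [ 0.6371  0.0041 -4.4699] w 0.010055563515208811 114.61277604103088
d tool (present axes) [0.     0.0002 0.0918]
[ 0.0411 -0.0631  0.0091]
T expect 421 223
[([432.6, 214.7], 54), ([421.7, 222.8], 51)] blue [417.5 218.5] 333
S expect 376 122
[] blue [365.4 120. ] 16
```

Run:
```python
from h import *
np.set_printoptions(linewidth=200,precision=4,suppress=True)
S=manip.get_image("scene");T=manip.get_image("top")
hs=cv2.cvtColor(S["frame"],cv2.COLOR_RGB2HSV)
b=((hs[...,0]>95)&(hs[...,0]<130)&(hs[...,1]>90))
for v in range(98,150,2): print(v,''.join('#' if b[v,u] else('o' if hs[v,u,1]<45 and hs[v,u,2]>120 else('.' if hs[v,u,2]>100 else ',')) for u in range(305,395)))
```

```text
98 ..........,,,,,,,,,,,,,,,....,,,,,,.,,,...................................................
100 ...........,,,,,,,,,,,,,,,,,,,,..,,,,,....................................................
102 ...............,,,,,,,,,,,,,,,....,,,,....................................................
104 ...............,,,,,,,.,,,,,,,,...........................................................
106 ...............,,,,,,,.,,,,,,,,...........................ooo.............................
108 ..,............,,,,,,,.,,,,,,,,.......................oo......ooo.........................
110 ,,,,,,,,,,,,,..,,,,,,,,,,,,,,,...................ooo...............oo.....................
112 ,,,,,,,,,,,,,..,,,,,,,.,.,,,,..........oooo..ooo......................ooo.................
114 ,,,,,,,,,,,,......,,....,,,,,,........o###############....................ooo.............
116 ,,,,,,,,,...............,,,,,,,,,##########################...................oo..........
118 ,,,,,,,,,,............,,,,,,,,,,,,.#########################..............................
120 ,,,,,,,,,,,,,,,,,,,,,,,,,,,,,,,,,,,,,,,.....########
[... 668 characters left out ...]
...................................
136 ,,,,,,............,,,,,,,.................................................................
138 ,,,,,,,..oooooooo.,,,,,,..................................................................
140 ,,,,,,,,,,,,,,,,,,,,,,,,,.................................................................
142 ,,,,,,,,,,,,,,,,,,,,,,,,..................................................................
144 ,,,,,,,,,,,,,,,,,,,,,,,,..................................................................
146 ,,,,,,,,,,,,,,,,,,,,,,,..o................................................................
148 ,,,,,,,,,,,,,,,,,,,,,,,..oo.........................................o.....................
```

Run:
```python
from h import *
T=manip.get_image("top");S=manip.get_image("scene")
print("front knob",tri(T,(421.7,222.8),S,(376.5,121)))
print(manip.sign_off())
```

```text
front knob (array([0.40374383, 0.12085115, 0.21388516]), np.float64(4.620824536665897e-05))
the job is handed in; nothing more can be done
None
```

The job is handed in at about 18 s on the robot clock. The spatula's blade is about 74 mm into the free slot and released. The latch was pulled clear, and the upper half is held level and steady about 9 cm above the lower half. The beaker was still in place when I last saw it, after the spatula was released.

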